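Set the interlocked isolator and selector of the switch box

ROBOT

A 7-joint arm with a two-finger parallel gripper is mounted at the origin on a cart in front of the work surface, level with it; the furniture and walls round the work are solid. World frame = base frame: x ahead of the robot, y to its left, z up, the work surface at z = 0. Lengths are in m, angles in rad, forces in N, time in s.
With the tool pointing down it reaches from about 0.4 to 0.875 m from the base axis. Payload 4.4 kg.
Tool frame: the origin (TCP) lies at the very end of the fingers, on their centre line; the grasp point (between the pads) lies 19 mm behind it; z points along the fingers, x is the direction in which the jaws open and shut, and the axes are right-handed (so a half turn about z gives the same grasp; the last joint's range is limited). The gripper opens to 85 mm and grips with 20 to 120 N. Pads are 22 mm wide; open, the fingers measure 114 mm over their backs; the gripper's body (76 mm by 85 mm) begins 54 mm behind the grasp point. The pads swing forward as they close: fully open they stand 13 mm farther back than shut.
Start: joints at [-1.213, 0.628, 0.038, 1.517, -0.027, 0.996, -0.02], TCP at [0.267, 0.593, 0.231] pointing down, gripper open.
Joint ranges: [-3.06, 3.06], [-0.37, 2.12], [-1.25, 1.32], [0.18, 2.47], [-1.1, 4.24], [0.23, 1.98], [-2.94, 2.94]. Speed limits (rad/s): [2.57, 2.57, 3.14, 3.14, 3.14, 3.14, 3.14].

INTERFACE

Orientations are given as a unit quaternion [w, x, y, z].
In Python, from cell import env, vision gives the robot as it stands. The module is installed in compiled form; this text tells all that it offers.
- The arm moves only by the tool play_rows, never from a script. Its argument "steps" is a list of rows, each a list of 4 numbers: the shift along the world's x, y, z in mm, then the turn about the world's z in rad. A call has 1 to 5 rows; each row shifts and turns the commanded pose from where the row before left it; what a row does not reach is not made up. A row lasts 1/10 s, in which the tool goes at most 50 mm and 8.59 degrees, less where a joint would pass 70% of its speed; a pose out of reach is approached as far as the arm can. A call is refused whole if a number of a shift passes 50 or a number of a turn 0.15, either way. A call with a gripper value outside its range is refused whole. "grip" is the opening, from 0 (shut) to 1 (fully open), set as the call begins (left out, the last holds). The fingers move at their own pace and stop on an object; "newtons" is the grip in N (left out, the last holds). Time passes only in rows, so rows that do not move let the fingers close. It gives the time, the measured TCP pose, the force and the opening at its end, in the units of the state.
- env.sense(): the state, without advancing time (a new reading comes with each control period).
- vision.capture(name): name is "scene" or "top" or "wrist"; returns (picture, depth): 420x560x3 uint8, red, green, blue; 420x560 float32, m along the optical axis (not along the pixel's ray), 0 where there is no reading.
- vision.camera_info(name): a dict with "fx", "fy", "cx", "cy" (pixels), "R" (3x3) and "t" (3): a world point X has camera coordinates R X + t. Camera axes: x right, y down, z forward; pixel columns grow to the right and rows downward; lengths in m; the calibration is good to about 2 mm. A picture is of the moment at which its call begins: read the wrist's pose just before it. camera_info takes no time and is no camera call; for the wrist camera it gives the pose at the moment of the call.
- env.job_done(): hands the job in, once; it reports no verdict.
The state is a dict: "clock": time; "qpos": joint angles; "joint_velocities": joint speeds; "joint_efforts": joint torques, N m; "ee_pos": TCP position; "tcp_rot": TCP orientation; "contact_force": force on the tool from outside, world axes, zero at the start; "moment": the same for the moment, N m; "gripper_width": finger opening in m.
Only numpy, scipy, OpenCV 4.12 (cv2) and the standard library are available. Lean on these libraries where they do the work, as an engineer would, in place of code of your own. Each camera call takes 0.05 s, during which the arm holds its last target.

TASK

Set the two-lever switch box on the welding table: turn the red isolator lever clockwise, as its arrow shows, until you feel it bear on its stop, then turn the blue selector lever clockwise all the way to its own stop and let go. The selector is locked inside the box until the isolator is right home, and where that is shows only by feel, so push gently: no more than about 20 N on either grip. Leave the tin, the tape measure and the offcut beside the box where they are.

Things in the scene. Friction and masses are not known exactly. Their poses are not given: they have to be found in the camera images.
- switch_box: Grey steel switch box with a bare metal lid 158 x 290 mm, lid top 56 mm above the table, fixed to the table on a foot plate 176 x 330 mm. Origin: centre of the underside. Its x axis points across the box away from the robot, y along it from selector to isolator; it stands turned up to 0.3 rad either way. Both levers are 70 mm long; their arms run 66 to 74 mm above the table and are 18 mm wide.
- isolator_axis (a point): Point on the vertical turning axis of the red isolator lever, 96 mm above the table, level with the grip centres. The lever turns clockwise seen from above, with steady friction of about 4 N at the grip, stays where it is left, and starts 0.35 to 1.1 rad short of its stop.
- isolator_grip (a point): Centre of the red lever's upright round grip, 24 mm across, from 74 to 116 mm above the table, 70 mm from the axis. It starts on the robot's side of the axis and goes towards the box end away from the selector. The lever is clamped on its shaft up to 0.25 rad off true either way, so where the grip meets the stop shows only by feel. Within about 5 mm of that place it frees the selector.
- isolator_stop: Rubber buffer inside the box, out of sight, that stops the isolator's shaft 50 mm from its axis; not touched directly. It gives about 2 mm at the grip for each 10 N pushed beyond the friction. Counts as reached when loaded with more than 3 N; overstrained above 30 N (about 25 N pushed at the grip, friction included).
- selector_axis (a point): Point on the vertical turning axis of the blue selector lever, 96 mm above the table, 120 mm from the isolator's axis. The lever turns clockwise seen from above, with steady friction of about 4 N at the grip, and stays where it is left.
- selector_grip (a point): Centre of the blue lever's upright round grip, 24 mm across, from 74 to 116 mm above the table, 70 mm from the selector axis. It starts at the box end away from the isolator and goes towards the robot's side.
- selector (a joint): Turn of the blue selector lever in rad, growing clockwise seen from above: 0 to 0.04 at the start, 0.98 where it meets its rubber stop (as stiff as the isolator's). While the isolator is not home it locks after about 0.1 rad.
- selector_cam: The selector's cam inside the box, out of sight, turning with the blue lever about its axis; it bears on the isolator's cam when locked and on its own rubber stop at the end. Overstrained above 30 N (about 25 N pushed at the grip, friction included).
- gel_tin: Closed round tin, 71 mm across, 70 mm high, loose on the table beyond the isolator's end of the box; origin at the centre of its underside. A bystander.
- tape_measure: Tape measure, 35 x 80 x 64 mm high, loose on the table beyond the selector's end of the box; origin at the centre of its underside. A bystander.
- tube_offcut: Brown steel square tube offcut, 25 x 130 x 25 mm, lying loose behind the box; origin at the centre of its underside. A bystander.

How it is judged:
On the way, in this order (a step that is already met when the one before it is completed fails the run):
1. the isolator bears on its stop while the selector is still back (contact force between isolator_stop and anything else above 3 N and value of joint selector below 0.2 rad), for 0.1 s.
2. the selector is turned to within 0.05 rad of its stop (value of joint selector above 0.93 rad), for 0.2 s.
At the end, for the whole second after the job is handed in: The blue selector lever rests within 0.05 rad of its stop (joint value above 0.93), which holds the red isolator locked at its own stop; the robot has let go (value of joint selector above 0.93 rad and velocity of joint selector between -0.05 and 0.05 rad/s); the robot touches nothing.
It fails at once if the isolator's stop loaded with more than 30 N (contact force between isolator_stop and anything else above 30 N).
It fails at once if the selector forced against the lock or its stop with more than 30 N (contact force between selector_cam and anything else above 30 N).
It fails at once if the gel tin moved by more than 30 mm (distance of gel_tin from where it was at the start of the episode above 0.03 m).
It fails at once if the tape measure moved by more than 30 mm (distance of tape_measure from where it was at the start of the episode above 0.03 m).
It fails at once if the tube offcut moved by more than 30 mm (distance of tube_offcut from where it was at the start of the episode above 0.03 m).
It also fails if it takes over 58 s, if anything falls off the work surface, if the arm or the gripper's body presses on something with over 40 N, if the wrist force passes 120 N, or if a joint passes its speed limit or range.

## Working session

There is one attempt and no reset: what is moved stays moved. The work goes in short steps, Python scripts to look and compute and a tool call to move; the robot and the scene stay as the last step left them, time stands still between calls to the robot, and variables do not carry over. Pictures are saved under pics/ and viewed, and the job is handed in when it is done.

Besides the shell and the picture viewer there is one more tool, called after "Call:" as name(argument=value, ...) on one line, values as JSON. play_rows: Moves the arm, as the interface text tells. Its arguments: {"type":"object","properties":{"steps":{"type":"array"},"grip":{"type":"number"},"newtons":{"type":"number"}},"required":["steps"]}

```bash
mkdir -p pics; python3 - <<'E'
from cell import env, vision
import cv2,numpy as np
s=env.sense();print(s)
for n in("scene","top"):
    p,d=vision.capture(n);cv2.imwrite(f"pics/{n}0.png",p[:,:,::-1]);np.savez(f"pics/{n}0.npz",p=p,d=d)
    print(n,vision.camera_info(n))
E
```

```text
{'clock': 0.0, 'qpos': array([-1.21281205,  0.62936095,  0.03843791,  1.51840879, -0.02704124,
        0.99627032, -0.01999036]), 'joint_velocities': array([-0.00015415,  0.0013068 ,  0.00068409, -0.00177234, -0.00330963,
       -0.00031426,  0.00038773]), 'joint_efforts': array([ 1.02844882e-03, -5.63398218e+01,  1.22696355e+00, -1.93442702e+01,
        1.11412266e-02,  1.05730584e-02,  4.99842940e-06]), 'ee_pos': array([0.26698648, 0.59193444, 0.23036635]), 'tcp_rot': array([ 5.19400907e-04,  8.40006287e-01,  5.42575806e-01, -8.13323281e-04]), 'contact_force': array([-0.42397672,  0.67120823,  0.02191354]), 'moment': array([ 0.04030377, -0.01720953, -0.00235403]), 'gripper_width': 0.08536457525972241}
scene {'fx': 440.07318520092286, 'fy': 440.07318520092286, 'cx': 275.1305183773742, 'cy': 200.68989867618203, 'R': array([[ 0.88029139, -0.47396155, -0.02115449],
       [-0.27785288, -0.47888953, -0.83274402],
       [ 0.38455798,  0.73893523, -0.55325391]]), 't': array([-0.5244396 ,  0.26774363,  0.86623513])}
top {'fx': 502.8893023632264, 'fy': 502.8893023632264, 'cx': 279.6896370467455, 'cy': 199.1691593498339, 'R': array([[-1.92002643e-02, -9.99806000e-01, -4.39460699e-03],
       [-9.83197331e-01,  1.96790087e-02, -1.81482080e-01],
       [ 1.81533354e-01,  8.36261972e-04, -9.83384433e-01]]), 't': array([0.04226152, 0.5924534 , 1.29611965])}
```

View pics/scene0.png

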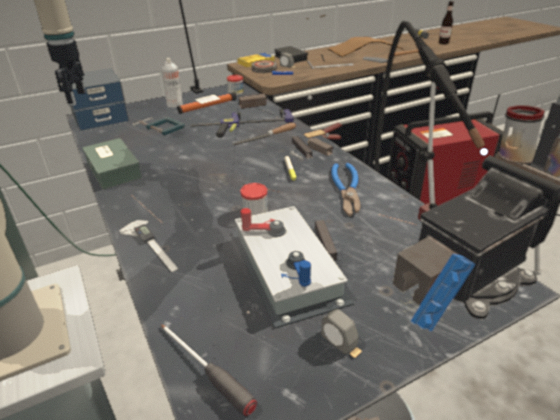

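View pics/top0.png

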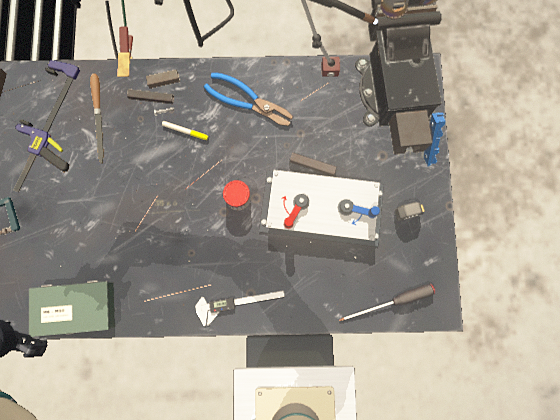

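The top view shows the red grip near (289,222) and its hub near (302,201). The blue hub is near (346,207) with its grip near (374,211), the tin is at (236,194) and the tape measure at (410,211).

```bash
cat > h.py <<'E'
from cell import env, vision
import cv2,numpy as np
def ray(info,u,v,z):
    R,t=np.array(info['R']),np.array(info['t']);c=-R.T@t
    d=R.T@np.array([(u-info['cx'])/info['fx'],(v-info['cy'])/info['fy'],1])
    return c+d*(z-c[2])/d[2]
def pts(info,d):
    v,u=np.mgrid[:d.shape[0],:d.shape[1]]
    X=np.stack([(u-info['cx'])/info['fx']*d,(v-info['cy'])/info['fy']*d,d],-1)
    return (X-np.array(info['t']))@np.array(info['R'])
E
python3 - <<'E'
from h import *
for n in("top","scene"):
    z=np.load(f"pics/{n}0.npz");p,d=z['p'],z['d'];I=vision.camera_info(n);P=pts(I,d)
    h=cv2.cvtColor(p,cv2.COLOR_RGB2HSV)
    box=(abs(P[...,0]-.55)<.4)&(abs(P[...,1])<.3)&(d>0)
    red=((h[...,0]<8)|(h[...,0]>172))&(h[...,1]>140)&box
    blue=(abs(h[...,0]-110)<14)&(h[...,1]>130)&box
    for nm,m in(("red",red),("blue",blue)):
        k,l,st,c=cv2.connectedComponentsWithStats(m.astype(np.uint8))
        for i in range(1,k):
            if st[i,4]>15:
                q=P[l==i]; hi=q[q[:,2]>.107]
                print(n,nm,st[i],c[i].round(1),'z',q[:,2].min().round(3),q[:,2].max().round(3),'top pts',len(hi),((hi.min(0)+hi.max(0))/2).round(4) if len(hi) else '',hi.mean(0).round(4) if len(hi) else '')
    dark=(h[...,2]<90)&box&(P[...,2]>.06)
    k,l,st,c=cv2.connectedComponentsWithStats(dark.astype(np.uint8))
    for i in range(1,k):
        if st[i,4]>15:print(n,'dark',st[i],c[i].round(1),P[l==i].mean(0).round(4),P[l==i].max(0).round(4))
    lid=box&(abs(P[...,2]-.056)<.005)
    k,l,st,c=cv2.connectedComponentsWithStats(lid.astype(np.uint8));i=1+st[1:,4].argmax()
    q=P[l==i];print(n,'lid',q[:,2].mean(),cv2.minAreaRect((q[:,:2]*1000).astype(np.float32)))
    for k2,(a,b) in enumerate([(0.09,.2)]):pass
if 1:
    p=np.load("pics/top0.npz")['p'];cv2.imwrite("pics/c1.png",cv2.resize(p[150:260,210:440],None,fx=3.4,fy=3.4,interpolation=2)[:,:,::-1])
E
```

```text
top red [223 180  27  27 549] [235.9 193. ] z -0.005 0.079 top pts 0  
top red [284 204  17  24 161] [291.9 216.3] z 0.057 0.123 top pts 63 [0.5251 0.0105 0.1154] [0.5238 0.0097 0.1151]
top dark [391  50  15  11 106] [399.3  55. ] [ 0.9405 -0.2836  0.1785] [ 0.9499 -0.2631  0.1891]
top dark [376  57  32  97 751] [388.6 110.2] [ 0.8187 -0.2639  0.1068] [ 0.9491 -0.2353  0.1706]
top lid 0.05603342477828175 ((575.870361328125, -84.68017578125), (289.8033752441406, 158.47299194335938), 81.7139663696289)
scene red [241 184  26  15 305] [253.3 191. ] z 0.063 0.074 top pts 0  
scene red [241 209   9   6  44] [245.1 211.2] z 0.112 0.12 top pts 44 [0.5227 0.0033 0.1161] [0.5223 0.0029 0.1168]
scene red [251 224  18   4  48] [260.4 225.7] z 0.073 0.077 top pts 0  
scene dark [472 187  22  19 199] [481.9 196.6] [ 0.9402 -0.2808  0.1797] [ 0.95   -0.2558  0.1884]
scene dark [ 419  192   63   49 1176] [445.2 215. ] [ 0.8468 -0.2747  0.1621] [ 0.9484 -0.2402  0.1772]
scene dark [271 228  12   8  51] [275.7 231.5] [ 0.5762 -0.0424  0.0679] [ 0.5908 -0.0299  0.0759]
scene dark [394 255   8  27 115] [397.4 267.7] [ 0.7148 -0.2943  0.0927] [ 0.7178 -0.2879  0.125 ]
scene dark [287 258   9  11  65] [290.7 262.9] [ 0.5521 -0.1532  0.0679] [ 0.5577 -0.1339  0.0803]
scene lid 0.05723087250343183 ((576.6067504882812, -89.87849426269531), (292.9794616699219, 159.23550415039062), 81.52212524414062)
```

View pics/c1.png

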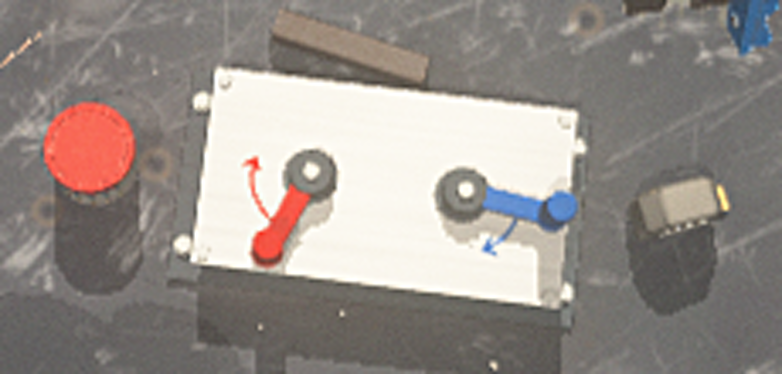

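```bash
python3 - <<'E'
from h import *
z=np.load("pics/top0.npz");I=vision.camera_info("top");P=pts(I,z['d'])
g=lambda x,y:(x/3.4+210,y/3.4+150)
R={}
for n,x,y,zz in(("rh",310,171,.08),("bh",465,189,.08),("rg",268,242,.116),("bg",562,207,.116),("tin",89,147,.07),("tape",685,205,.064)):
    u,v=g(x,y);u-=.35;v-=.35
    R[n]=ray(I,u,v,zz);print(n,(round(u,1),round(v,1)),R[n].round(4),P[int(round(v)),int(round(u))].round(4))
d=lambda a,b:np.linalg.norm((R[a]-R[b])[:2])
print(d('rh','bh'),d('rh','rg'),d('bh','bg'))
c=np.array([.5759,-.0850]);e=np.array([.144,.9896]);ex=np.array([.9896,-.144])
for k in R:print(k,((R[k][:2]-c)@ex).round(4),((R[k][:2]-c)@e).round(4))
E
```

```text
rh (300.8, 199.9) [ 0.5852 -0.025   0.08  ] [ 0.584  -0.0252  0.0859]
bh (346.4, 205.2) [ 0.5687 -0.1443  0.08  ] [ 0.5686 -0.1426  0.0843]
rg (288.5, 220.8) [0.5254 0.0094 0.116 ] [0.5252 0.0105 0.1144]
bg (374.9, 210.5) [ 0.5475 -0.2115  0.116 ] [ 0.5463 -0.2115  0.1161]
tin (235.8, 192.9) [0.6096 0.147  0.07  ] [0.6094 0.1466 0.0695]
tape (411.1, 209.9) [ 0.5553 -0.3173  0.064 ] [ 0.555  -0.3166  0.0656]
0.12042750589457052 0.06898055481777958 0.0705059855130994
rh 0.0006 0.0608
bh 0.0014 -0.0597
rg -0.0636 0.0861
bg -0.0099 -0.1293
tin -0.0001 0.2344
tape 0.0131 -0.2329
```

The measurements agree with the given sizes: axes 120.4 mm apart, levers 69 and 70.5 mm long, and both axes at ±60 mm on the box centre line. I'll cage each grip loosely between the pads, with the jaw axis along the tangent.

Call:
play_rows(steps=[[20, -44, 0, -0.11], [20, -44, 0, 0], [20, -44, 0, 0], [20, -44, 0, 0], [20, -44, 0, 0]], grip=0.6, newtons=20)

```text
clock: 0.6
ee_pos: [0.3676, 0.3705, 0.2311]
tcp_rot: [0.0, 0.868, 0.496, -0.0]
contact_force: [0.9, -0.5, -0.1]
gripper_width: 0.0511
```

Call:
play_rows(steps=[[20, -45, 0, 0], [20, -45, 0, 0], [20, -45, 0, 0], [20, -45, 0, 0], [20, -45, 0, 0]])

```text
clock: 1.1
ee_pos: [0.4676, 0.1456, 0.2312]
tcp_rot: [-0.0, 0.869, 0.496, -0.0]
contact_force: [1.7, 0.4, 0.4]
gripper_width: 0.0513
```

Call:
play_rows(steps=[[19, -45, 0, 0], [19, -45, 0, 0], [20, -46, 0, 0], [0, 0, -40, 0], [0, 0, 0, 0]])

```text
clock: 1.6
ee_pos: [0.5221, 0.0098, 0.1877]
tcp_rot: [-0.002, 0.869, 0.494, -0.004]
contact_force: [-1.6, 1.8, -0.0]
gripper_width: 0.0511
```

```bash
python3 - <<'E'
from h import *
s=env.sense();print(s['ee_pos'],s['contact_force'],2*np.arctan2(s['tcp_rot'][2],s['tcp_rot'][1]))
I=vision.camera_info("wrist");p,d=vision.capture("wrist");P=pts(I,d)
cv2.imwrite("pics/w1.png",p[:,:,::-1])
h=cv2.cvtColor(p,cv2.COLOR_RGB2HSV)
red=((h[...,0]<8)|(h[...,0]>172))&(h[...,1]>140)&(P[...,2]>.107)&(d>0)
q=P[red];print(len(q),q.mean(0) if len(q) else '',q.min(0),q.max(0))
E
```

```text
[0.52213307 0.00980317 0.18773591] [-1.58426992  1.75955952 -0.04462708] 1.0332906466378269
923 [0.52102012 0.009136   0.11540607] [ 0.51022616 -0.00299031  0.10701437] [0.5342079  0.03701763 0.193774  ]
```

View pics/w1.png

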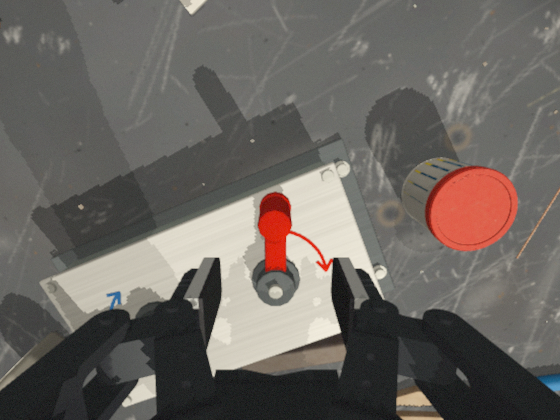

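The wrist picture shows the red grip at (275,215), midway between the fingers. It measures x about 0.522, y about 0.009, in line with the top view. Now I'll descend.

Call:
play_rows(steps=[[0, 0, -35, 0], [0, 0, -35, 0], [0, 0, -25, 0], [0, 0, -10, 0], [0, 0, 0, 0]])

```text
clock: 2.15
ee_pos: [0.5249, 0.0129, 0.0862]
tcp_rot: [-0.001, 0.868, 0.496, -0.0]
contact_force: [0.1, 0.5, 0.7]
gripper_width: 0.0511
```

Call:
play_rows(steps=[[0, 0, 0, 0], [0, 0, 0, 0]])

```text
clock: 2.35
ee_pos: [0.5264, 0.012, 0.0879]
tcp_rot: [0.001, 0.868, 0.496, 0.001]
contact_force: [1.0, 0.6, 0.3]
gripper_width: 0.051
```

Call:
play_rows(steps=[[-2, -2, -6, 0], [0, 0, 0, 0], [0, 0, 0, 0]], grip=0.4)

```text
clock: 2.65
ee_pos: [0.5231, 0.0095, 0.0804]
tcp_rot: [-0.0, 0.869, 0.495, -0.0]
contact_force: [0.5, 0.4, -0.6]
gripper_width: 0.0343
```

```bash
python3 - <<'E'
import numpy as np
r=70
def inc(p0,n,st=.1):
    for i in range(n):
        a,b=p0-i*st,p0-(i+1)*st
        print(round(np.degrees(a)),(r*(np.cos(b)-np.cos(a))).round(1),(r*(np.sin(b)-np.sin(a))).round(1))
inc(np.radians(149.4),12);print();inc(np.radians(253.6),11)
E
```

```text
149 3.9 5.8
144 4.4 5.4
138 4.9 5.0
132 5.4 4.4
126 5.8 3.9
121 6.2 3.3
115 6.5 2.6
109 6.7 2.0
104 6.9 1.3
98 7.0 0.6
92 7.0 -0.1
86 7.0 -0.8

254 -6.6 2.3
248 -6.3 3.0
242 -6.0 3.6
236 -5.6 4.2
231 -5.2 4.7
225 -4.7 5.2
219 -4.1 5.6
213 -3.6 6.0
208 -2.9 6.3
202 -2.3 6.6
196 -1.6 6.8
```

Call:
play_rows(steps=[[1.2, 2.1, 0, 0], [1.3, 2.2, 0, 0], [1.9, 2.9, 0, -0.05], [2, 2.9, 0, -0.05], [0, 0, 0, 0]])

```text
clock: 3.15
ee_pos: [0.5298, 0.0193, 0.0803]
tcp_rot: [0.0, 0.892, 0.451, -0.0]
contact_force: [-0.5, -2.1, 1.5]
gripper_width: 0.034
```

Call:
play_rows(steps=[[2.2, 2.7, 0, -0.05], [2.2, 2.7, 0, -0.05], [0, 0, 0, 0], [0, 0, 0, 0]])

```text
clock: 3.55
ee_pos: [0.5339, 0.0252, 0.0803]
tcp_rot: [-0.0, 0.913, 0.407, -0.0]
contact_force: [0.4, -2.2, -0.1]
gripper_width: 0.0346
```

Call:
play_rows(steps=[[2.4, 2.5, 0, -0.05], [2.5, 2.5, 0, -0.05]])

```text
clock: 3.75
ee_pos: [0.5384, 0.0291, 0.0803]
tcp_rot: [0.0, 0.933, 0.36, -0.001]
contact_force: [-1.5, -3.8, 0.4]
gripper_width: 0.0339
```

Call:
play_rows(steps=[[1.3, 1.1, 0, -0.025], [1.3, 1.1, 0, -0.025]])

```text
clock: 3.95
ee_pos: [0.5411, 0.0318, 0.0802]
tcp_rot: [0.0, 0.942, 0.336, -0.0]
contact_force: [-1.3, -4.0, -0.4]
gripper_width: 0.0338
```

Call:
play_rows(steps=[[1.4, 1.1, 0, -0.025], [1.4, 1.1, 0, -0.025]])

```text
clock: 4.15
ee_pos: [0.5441, 0.0344, 0.0802]
tcp_rot: [-0.0, 0.95, 0.312, -0.0]
contact_force: [-1.2, -3.9, 0.0]
gripper_width: 0.0342
```

Call:
play_rows(steps=[[1.4, 1.0, 0, -0.025], [1.5, 1.0, 0, -0.025]])

```text
clock: 4.35
ee_pos: [0.5471, 0.0366, 0.0803]
tcp_rot: [-0.0, 0.958, 0.288, -0.0]
contact_force: [-1.6, -4.1, -0.1]
gripper_width: 0.0341
```

Call:
play_rows(steps=[[1.5, 0.9, 0, -0.025], [1.5, 0.9, 0, -0.025]])

```text
clock: 4.55
ee_pos: [0.5502, 0.0385, 0.0802]
tcp_rot: [-0.0, 0.964, 0.264, -0.0]
contact_force: [-1.8, -4.1, -0.1]
gripper_width: 0.0339
```

Call:
play_rows(steps=[[1.5, 0.8, 0, -0.025], [1.6, 0.8, 0, -0.025]])

```text
clock: 4.75
ee_pos: [0.5533, 0.0401, 0.0803]
tcp_rot: [-0.0, 0.971, 0.24, -0.0]
contact_force: [-2.4, -3.7, 0.7]
gripper_width: 0.0344
```

Call:
play_rows(steps=[[1.6, 0.7, 0, -0.025], [1.6, 0.7, 0, -0.025]])

```text
clock: 4.95
ee_pos: [0.5565, 0.0415, 0.0803]
tcp_rot: [-0.0, 0.976, 0.216, -0.0]
contact_force: [-2.1, -4.6, 0.1]
gripper_width: 0.034
```

Call:
play_rows(steps=[[1.6, 0.6, 0, -0.025], [1.7, 0.6, 0, -0.025]])

```text
clock: 5.15
ee_pos: [0.5598, 0.0427, 0.0802]
tcp_rot: [-0.0, 0.982, 0.191, -0.0]
contact_force: [-2.3, -3.7, 0.1]
gripper_width: 0.0341
```

Call:
play_rows(steps=[[1.7, 0.5, 0, -0.025], [1.7, 0.5, 0, -0.025]])

```text
clock: 5.35
ee_pos: [0.5632, 0.0437, 0.0803]
tcp_rot: [-0.0, 0.986, 0.167, -0.0]
contact_force: [-2.0, -3.5, -0.4]
gripper_width: 0.0341
```

Call:
play_rows(steps=[[1.7, -0.6, 0, -0.025], [1.7, -0.6, 0, -0.025]])

```text
clock: 5.55
ee_pos: [0.5646, 0.0434, 0.0801]
tcp_rot: [-0.001, 0.99, 0.142, -0.002]
contact_force: [-8.0, -0.3, 4.9]
gripper_width: 0.0341
```

Call:
play_rows(steps=[[1.7, 0.3, 0, -0.025], [1.7, 0.3, 0, -0.025]])

```text
clock: 5.75
ee_pos: [0.566, 0.0433, 0.0799]
tcp_rot: [-0.001, 0.993, 0.117, -0.004]
contact_force: [-11.3, -3.4, 7.3]
gripper_width: 0.0345
```

Call:
play_rows(steps=[[0, 0, 0, 0]])

```text
clock: 5.85
ee_pos: [0.566, 0.0434, 0.08]
tcp_rot: [-0.001, 0.993, 0.117, -0.004]
contact_force: [-10.3, -2.5, 6.4]
gripper_width: 0.034
```

```bash
python3 - <<'E'
from h import *
s=env.sense();print(s['clock'],s['ee_pos'],s['contact_force'],s['moment'])
I=vision.camera_info("wrist");p,d=vision.capture("wrist");cv2.imwrite("pics/w2.png",p[:,:,::-1])
p,d=vision.capture("top");cv2.imwrite("pics/t2.png",cv2.resize(p[130:270,210:440],None,fx=3.4,fy=3.4)[:,:,::-1])
E
```

```text
5.85 [0.56604527 0.04335002 0.07995464] [-10.33906859  -2.49842234   6.35584252] [-0.56121194  2.08706748 -0.02805767]
```

View pics/w2.png

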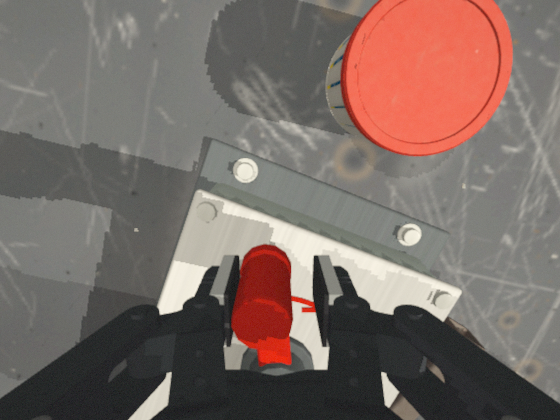

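The force rose from the steady 4 N to about 11 N over 3 mm at 0.7 rad of turn, which is inside the expected range, so the isolator is bearing on its stop. Only the left pad touches the grip. Now I'll back off and lift.

Call:
play_rows(steps=[[-3, -0.7, 0, 0], [-3.5, -0.8, 0, 0], [0, 0, 0, 0]], grip=0.5)

```text
clock: 6.25
ee_pos: [0.5641, 0.0422, 0.0806]
tcp_rot: [-0.0, 0.993, 0.118, 0.001]
contact_force: [-0.0, 0.2, 0.3]
gripper_width: 0.0429
```

Call:
play_rows(steps=[[0, 0, 25, 0], [0, 0, 25, 0], [0, 0, 15, 0], [0, 0, 0, 0]])

```text
clock: 6.65
ee_pos: [0.5659, 0.0419, 0.1475]
tcp_rot: [-0.0, 0.993, 0.118, 0.003]
contact_force: [0.7, -0.8, -0.6]
gripper_width: 0.0429
```

Call:
play_rows(steps=[[-3, -45, 10, -0.13], [-4, -45, 0, -0.13], [-4, -45, 0, -0.13], [-4, -45, 0, -0.13], [-3, -45, 0, 0]])

```text
clock: 7.15
ee_pos: [0.5452, -0.1847, 0.1542]
tcp_rot: [0.0, 0.99, -0.142, -0.0]
contact_force: [0.6, 0.1, -1.2]
gripper_width: 0.0426
```

Call:
play_rows(steps=[[0, -28, 0, 0], [0, 0, 0, 0], [0, 0, 0, 0], [0, 0, 0, 0]])

```text
clock: 7.55
ee_pos: [0.5457, -0.2095, 0.1545]
tcp_rot: [-0.001, 0.99, -0.14, -0.001]
contact_force: [0.7, 0.2, -1.0]
gripper_width: 0.0426
```

```bash
python3 - <<'E'
from h import *
s=env.sense();print(s['ee_pos'],s['contact_force'],2*np.arctan2(s['tcp_rot'][2],s['tcp_rot'][1]),s['qpos'])
I=vision.camera_info("wrist");p,d=vision.capture("wrist");P=pts(I,d)
cv2.imwrite("pics/w3.png",p[:,:,::-1])
h=cv2.cvtColor(p,cv2.COLOR_RGB2HSV)
m=(abs(h[...,0]-110)<14)&(h[...,1]>130)&(abs(P[...,2]-.115)<.006)&(d>0)
q=P[m];print(len(q),np.median(q,0),q.min(0),q.max(0))
E
```

```text
[ 0.54570351 -0.20947811  0.15450754] [ 0.67612584  0.23857626 -0.95197905] -0.28101216845899485 [ 0.02033765  0.67814132  0.48177167  1.78930359 -0.42770159  0.78096361
  0.43956229]
  return _methods._mean(a, axis=axis, dtype=dtype,
  ret = um.true_divide(
Traceback (most recent call last):
ValueError: zero-size array to reduction operation minimum which has no identity
```

View pics/w3.png

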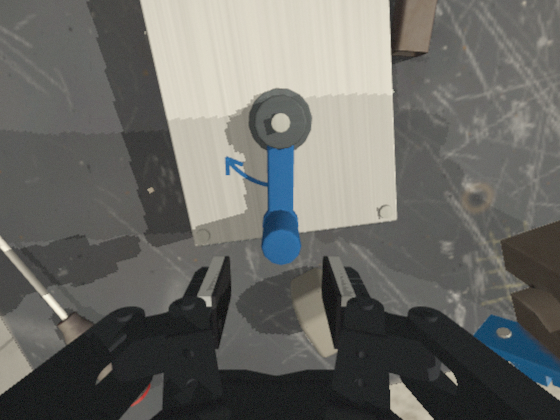

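The blue grip's top is at (281,240), midway between the fingers. I'll cast its ray to check the radial position.

```bash
python3 - <<'E'
from h import *
I=vision.camera_info("wrist")
print(ray(I,281,241,.116),ray(I,281,121,.084))
E
```

```text
[ 0.54810852 -0.20944142  0.116     ] [ 0.56668486 -0.14537242  0.084     ]
```

Call:
play_rows(steps=[[2, -1, -25, 0], [0, 0, -25, 0], [0, 0, -15, 0], [0, 0, -9, 0], [0, 0, 0, 0]])

```text
clock: 8.1
ee_pos: [0.5471, -0.2117, 0.0804]
tcp_rot: [-0.0, 0.99, -0.141, -0.001]
contact_force: [-0.5, 0.4, 1.2]
gripper_width: 0.0424
```

Call:
play_rows(steps=[[0, 0, 0, 0], [0, 0, 0, 0], [0, 0, 0, 0]], grip=0.4)

```text
clock: 8.4
ee_pos: [0.5481, -0.2128, 0.0822]
tcp_rot: [0.0, 0.99, -0.141, 0.001]
contact_force: [-0.1, -0.4, 0.6]
gripper_width: 0.0342
```

Call:
play_rows(steps=[[-2.4, 1, 0, 0], [-2.4, 1, 0, 0], [-1.6, 0.6, 0, -0.025], [-1.6, 0.6, 0, -0.025]])

```text
clock: 8.8
ee_pos: [0.5407, -0.2096, 0.0817]
tcp_rot: [0.0, 0.986, -0.167, 0.001]
contact_force: [3.7, -0.8, -0.4]
gripper_width: 0.0341
```

Call:
play_rows(steps=[[-1.6, 0.7, 0, -0.025], [-1.6, 0.7, 0, -0.025]])

```text
clock: 9.0
ee_pos: [0.537, -0.2081, 0.0817]
tcp_rot: [0.0, 0.982, -0.191, 0.001]
contact_force: [3.7, -0.9, 0.1]
gripper_width: 0.0347
```

Call:
play_rows(steps=[[-1.5, 0.8, 0, -0.025], [-1.5, 0.8, 0, -0.025]])

```text
clock: 9.2
ee_pos: [0.5336, -0.2064, 0.0816]
tcp_rot: [0.0, 0.976, -0.216, 0.001]
contact_force: [3.3, -0.3, 2.9]
gripper_width: 0.0341
```

Call:
play_rows(steps=[[-1.5, 0.9, 0, -0.025], [-1.5, 0.9, 0, -0.025]])

```text
clock: 9.4
ee_pos: [0.5304, -0.2047, 0.0815]
tcp_rot: [0.0, 0.971, -0.24, 0.0]
contact_force: [3.3, -0.5, 2.4]
gripper_width: 0.0344
```

The lever is past 0.1 rad at 4 N, so the selector is unlocked.

Call:
play_rows(steps=[[-2.9, 2.0, 0, -0.05], [-2.8, 2.1, 0, -0.05]])

```text
clock: 9.6
ee_pos: [0.5247, -0.2007, 0.0815]
tcp_rot: [0.0, 0.957, -0.289, 0.0]
contact_force: [3.4, -1.4, 2.7]
gripper_width: 0.034
```

Call:
play_rows(steps=[[-2.6, 2.3, 0, -0.05], [-2.5, 2.4, 0, -0.05]])

```text
clock: 9.8
ee_pos: [0.5195, -0.1962, 0.0815]
tcp_rot: [0.0, 0.942, -0.337, 0.0]
contact_force: [4.3, -1.9, 2.7]
gripper_width: 0.0338
```

Call:
play_rows(steps=[[-2.4, 2.6, 0, -0.05], [-2.3, 2.7, 0, -0.05]])

```text
clock: 10.0
ee_pos: [0.5147, -0.1912, 0.0815]
tcp_rot: [0.0, 0.924, -0.383, 0.0]
contact_force: [3.7, -1.4, 1.7]
gripper_width: 0.034
```

Call:
play_rows(steps=[[-2.1, 2.8, 0, -0.05], [-2, 2.9, 0, -0.05]])

```text
clock: 10.2
ee_pos: [0.5104, -0.1857, 0.0815]
tcp_rot: [0.001, 0.903, -0.429, 0.0]
contact_force: [2.6, -2.3, 2.8]
gripper_width: 0.0341
```

Call:
play_rows(steps=[[-2, 2.9, 0, -0.05], [-1.8, 3, 0, -0.05]])

```text
clock: 10.4
ee_pos: [0.5066, -0.1798, 0.0815]
tcp_rot: [0.001, 0.881, -0.474, 0.0]
contact_force: [3.4, -2.3, 1.1]
gripper_width: 0.0343
```

Call:
play_rows(steps=[[-1.6, 3.1, 0, -0.05], [-1.5, 3.2, 0, -0.05]])

```text
clock: 10.6
ee_pos: [0.5036, -0.1735, 0.0815]
tcp_rot: [0.001, 0.856, -0.517, 0.001]
contact_force: [3.6, -2.6, 0.4]
gripper_width: 0.0342
```

Call:
play_rows(steps=[[-0.7, 1.6, 0, -0.025], [-0.6, 1.6, 0, -0.025]])

```text
clock: 10.8
ee_pos: [0.5021, -0.1701, 0.0814]
tcp_rot: [0.001, 0.843, -0.538, 0.0]
contact_force: [1.8, -2.1, 2.6]
gripper_width: 0.0339
```

Call:
play_rows(steps=[[-0.6, 1.6, 0, -0.025], [-0.5, 1.6, 0, -0.025]])

```text
clock: 11.0
ee_pos: [0.501, -0.1667, 0.0814]
tcp_rot: [0.0, 0.829, -0.559, 0.0]
contact_force: [1.1, -4.6, 3.0]
gripper_width: 0.0342
```

Call:
play_rows(steps=[[-0.4, 1.4, 0, -0.02], [-0.3, 1.4, 0, -0.02]])

```text
clock: 11.2
ee_pos: [0.5005, -0.1644, 0.0814]
tcp_rot: [0.001, 0.818, -0.575, 0.001]
contact_force: [1.5, -6.5, 0.0]
gripper_width: 0.0342
```

Call:
play_rows(steps=[[-0.3, 1.2, 0, -0.02], [0, 0, 0, 0]])

```text
clock: 11.4
ee_pos: [0.5006, -0.1639, 0.0814]
tcp_rot: [0.001, 0.812, -0.583, 0.001]
contact_force: [2.0, -6.4, -0.6]
gripper_width: 0.0345
```

Call:
play_rows(steps=[[-0.3, 1.2, 0, 0], [0, 0, 0, 0]])

```text
clock: 11.6
ee_pos: [0.5005, -0.1636, 0.0813]
tcp_rot: [0.002, 0.812, -0.583, 0.002]
contact_force: [3.9, -8.7, -1.7]
gripper_width: 0.0339
```

Call:
play_rows(steps=[[-0.2, 1, 0, 0], [0, 0, 0, 0]])

```text
clock: 11.8
ee_pos: [0.5004, -0.1634, 0.0814]
tcp_rot: [0.002, 0.812, -0.583, 0.003]
contact_force: [2.3, -9.0, -3.6]
gripper_width: 0.0341
```

```bash
python3 - <<'E'
from h import *
p,d=vision.capture("wrist");cv2.imwrite("pics/w4.png",p[:,:,::-1]);print(env.sense()['contact_force'])
E
```

```text
[ 3.07536053 -9.5390644  -2.96634705]
```

View pics/w4.png

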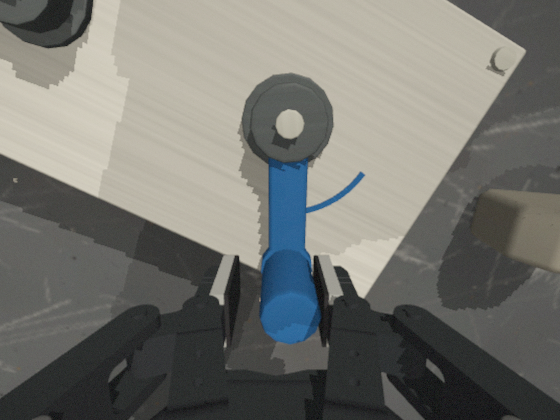

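The force has climbed from 4 N to about 10 N at roughly 0.95 rad of turn, so the selector is on its stop. I'll back off, lift clear and check.

Call:
play_rows(steps=[[1, -3, 0, 0], [1, -3, 0, 0], [0, 0, 0, 0]], grip=0.5)

```text
clock: 12.15
ee_pos: [0.5013, -0.1649, 0.0808]
tcp_rot: [-0.0, 0.813, -0.582, -0.001]
contact_force: [0.2, -0.2, 0.4]
gripper_width: 0.0428
```

Call:
play_rows(steps=[[0, 0, 25, 0], [0, 0, 30, 0], [0, 0, 40, 0], [-15, 0, 40, 0], [-15, 0, 0, 0]])

```text
clock: 12.65
ee_pos: [0.4737, -0.1668, 0.2202]
tcp_rot: [-0.001, 0.813, -0.582, 0.003]
contact_force: [-0.1, -0.8, -0.5]
gripper_width: 0.0426
```

Call:
play_rows(steps=[[-10, 45, 0, 0], [-10, 45, 0, 0], [-10, 45, 0, 0], [0, 45, 0, 0], [0, 45, 0, 0]])

```text
clock: 13.15
ee_pos: [0.4404, 0.0616, 0.2162]
tcp_rot: [-0.0, 0.813, -0.582, -0.001]
contact_force: [1.3, -0.0, -0.7]
gripper_width: 0.0428
```

Call:
play_rows(steps=[[0, 45, 0, 0], [0, 45, 0, 0], [0, 0, 0, 0], [0, 0, 0, 0], [0, 0, 0, 0]])

```text
clock: 13.65
ee_pos: [0.4413, 0.1482, 0.2162]
tcp_rot: [0.0, 0.813, -0.583, -0.0]
contact_force: [-0.2, 0.1, 0.3]
gripper_width: 0.0426
```

```bash
python3 - <<'E'
from h import *
s=env.sense();print(s['clock'],s['ee_pos'],s['contact_force'])
I=vision.camera_info("top");p,d=vision.capture("top");P=pts(I,d)
h=cv2.cvtColor(p,cv2.COLOR_RGB2HSV)
box=(abs(P[...,0]-.55)<.2)&(abs(P[...,1]+.07)<.2)
for n,m,A in(("blue",(abs(h[...,0]-110)<14)&(h[...,1]>130),(.5673,-.1444)),("red",((h[...,0]<8)|(h[...,0]>172))&(h[...,1]>140),(.5846,-.0256))):
    q=P[m&box&(abs(P[...,2]-.116)<.007)];c=np.median(q,0);r=c[:2]-A;print(n,len(q),c,np.linalg.norm(r),np.degrees(np.arctan2(r[1],r[0]))%360)
cv2.imwrite("pics/t5.png",cv2.resize(p[130:270,210:440],None,fx=3.4,fy=3.4,interpolation=2)[:,:,::-1])
E
```

```text
13.65 [0.44131293 0.14819306 0.21624922] [-0.21051529  0.12775504  0.27264427]
blue 0 [nan nan nan] nan nan
red 62 [0.56149686 0.04034803 0.11600241] 0.06987773588654723 109.30654968256255
  return _methods._mean(a, axis=axis, dtype=dtype,
  ret = um.true_divide(
```

View pics/t5.png

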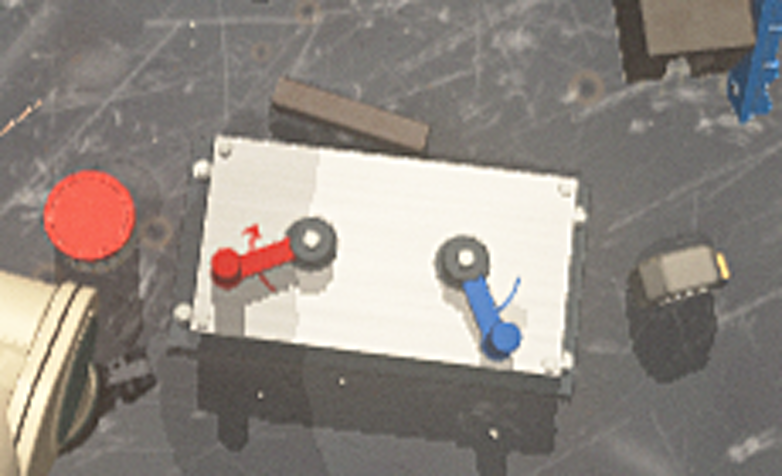

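The picture shows the red lever turned towards the tin's end. The blue grip is at crop (503,337), and the tin, tape measure and offcut have not moved. Next I'll measure the blue angle.

```bash
python3 - <<'E'
from h import *
I=vision.camera_info("top");p,d=vision.capture("top");P=pts(I,d)
cv2.imwrite("pics/t6.png",cv2.resize(p[190:250,330:390],None,fx=9,fy=9,interpolation=0)[:,:,::-1])
B=np.array((.5673,-.1444));h=cv2.cvtColor(p,cv2.COLOR_RGB2HSV)
a0=ray(I,374.9,210.5,.116)[:2]-B
for u,v in((357.6,228.8),(357.3,228.5),(357.6,228)):
    g=ray(I,u,v,.116);r=g[:2]-B
    print(g,np.linalg.norm(r),np.arctan2(a0[1],a0[0])-np.arctan2(r[1],r[0]))
def bg(p,d):
    h=cv2.cvtColor(p,cv2.COLOR_RGB2HSV);P=pts(I,d);m=(abs(h[...,0].astype(int)-110)<16)&(h[...,1]>110)&(abs(P[...,2]-.116)<.006)&(abs(P[...,1]+.17)<.07)&(abs(P[...,0]-.53)<.08)
    q=P[m];c=(q.min(0)+q.max(0))/2;r=c[:2]-B;return len(q),c,q.mean(0),np.arctan2(r[1],r[0])%6.2832
z=np.load("pics/top0.npz");print(bg(z['p'],z['d']));print(bg(p,d))
E
```

```text
[ 0.50157537 -0.16512485  0.116     ] 0.06891477919850177 0.9789279478237181
[ 0.50235378 -0.16440217  0.116     ] 0.0679565907723558 0.9856254335940868
[ 0.50361153 -0.16522122  0.116     ] 0.06700555044669773 0.9684174994050971
(53, array([ 0.54769042, -0.21155226,  0.11617803]), array([ 0.54825678, -0.21170743,  0.1155299 ]), np.float64(4.4282870521674615))
(56, array([ 0.50117661, -0.16731277,  0.11633416]), array([ 0.50185811, -0.16715677,  0.11592208]), np.float64(3.4751743986431993))
```

View pics/t6.png

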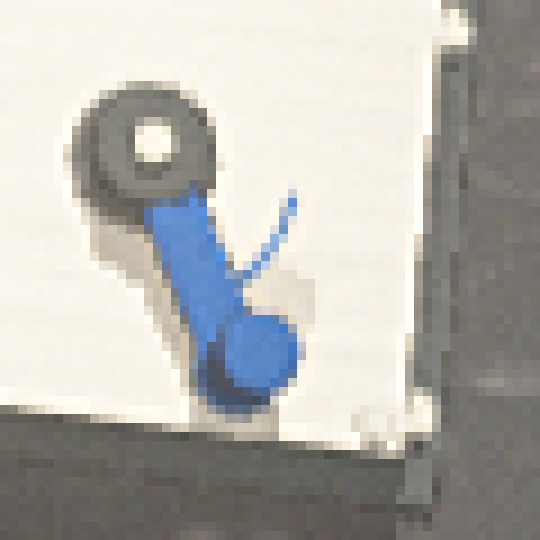

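The blue lever has turned 0.95 to 0.98 rad from its start at 0 to 0.04. That and the force rise put it at its stop, and the robot is clear, so I'm handing in.

```bash
python3 -c "
from cell import env
print(env.sense()['joint_velocities'].round(3));print(env.job_done())"
```

```text
[ 0.004 -0.001 -0.001 -0.004 -0.002 -0.001 -0.002]
the job is handed in; nothing more can be done
None
```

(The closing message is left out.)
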